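# Lean a framed picture against the desk's back panel

### The arm

A 6-joint arm with a two-finger parallel gripper is mounted at the origin on the work surface. World frame = base frame: x ahead of the robot, y to its left, z up, the work surface at z = 0. Lengths are in m, angles in degrees, forces in N, time in s.
With the tool pointing down it reaches from about 0.35 to 0.875 m from the base axis. Payload 4.2 kg.
Tool frame: the origin (TCP) lies midway between the tips of the shut fingers; the grasp point (between the pads) lies 19 mm behind it; z points along the fingers, y is the line along which they close (so a half turn about z gives the same grasp; the last joint's range is limited). The gripper opens to 87 mm and grips with 3 to 60 N. Pads are 19 mm wide; open, the fingers measure 117 mm over their backs; the gripper's body (75 mm by 190 mm) begins 51 mm behind the grasp point.
Start: joints at [86.093, 22.042, 0.453, 0, -68.411, -14.817], TCP at [0.201, 0.592, 0.223] pointing down, gripper open.
Joint ranges: [-179.83, 179.83], [-69.29, 118.12], [-61.27, 80.66], [-181.25, 117.63], [-171.15, -9.14], [-177.46, 177.46]. Speed limits (degrees/s): [159.86, 159.86, 180, 180, 180, 180].

### API

Orientations are given as a 3x3 rotation matrix whose columns are the frame's x, y, z axes.
In Python, from station import r, cams gives the robot as it stands.
- The arm moves only by the tool play_rows, never from a script. Its argument "commands" is text: rows parted by semicolons, each of 6 numbers parted by spaces: the shift along the world's x, y, z normalised to -1 to 1, where 1 is 30 mm, then the turn, a rotation vector about the world's x, y, z normalised to -1 to 1, where 1 is 0.15 rad. A call has 1 to 20 rows; each row shifts and turns the commanded pose from where the row before left it; what a row does not reach is not made up. A row lasts 1/10 s, in which the tool goes at most 50 mm and 8.59 degrees, less where a joint would pass 70% of its speed; a pose out of reach is approached as far as the arm can. A call with a number of a shift or a turn outside -1 to 1 is refused whole. A call with a gripper value outside its range is refused whole. "grip" is the finger opening in mm, from 0 to 87, set as the call begins (left out, the last holds). The fingers move at their own pace and stop on an object; the grip force is fixed at half the most. Time passes only in rows, so rows that do not move let the fingers close. It gives the time, the measured TCP pose, the force, the opening and the grip force at its end, in the units of the state.
- r.sense(): the state, without advancing time (a new reading comes with each control period).
- cams.capture(name): name is "scene" or "top" or "wrist"; returns (picture, depth): 384x512x3 uint8, blue, green, red; 384x512 float32, m along the optical axis (not along the pixel's ray), 0 where there is no reading.
- cams.camera_info(name): a dict with "mtx" (3x3 intrinsics, pixels), "R" (3x3) and "t" (3): a world point X has camera coordinates R X + t. Camera axes: x right, y down, z forward; pixel columns grow to the right and rows downward; lengths in m; the calibration is good to about 2 mm. A picture is of the moment at which its call begins: read the wrist's pose just before it. camera_info takes no time and is no camera call; for the wrist camera it gives the pose at the moment of the call.
- r.finish_job(): hands the job in; it is judged then, once.
The state is a dict: "time_s": time; "joints": joint angles; "joint_velocities": joint speeds; "effort": joint torques, N m; "tcp_pos": TCP position; "ee_rot": TCP orientation; "wrist_force": force on the tool from outside, world axes, zero at the start; "moment": the same for the moment, N m; "gripper_width": opening from 0.0 (shut) to 1.0 (fully open); "gripper_force": force on a finger pad.
Only numpy, scipy, OpenCV 4.12 (cv2) and the standard library are available. Lean on these libraries where they do the work, as an engineer would, in place of code of your own. Each camera call takes 0.05 s, during which the arm holds its last target. There are 200 camera calls.

### The job

Take the framed picture off the sloping copy stand and lean it, picture outwards and right way up, against the front of the low wooden back panel, about in the middle, with its lower edge on the desk and stopped by the heavy steel bar that lies in front of the panel. Keep hold of it until you feel its back press on the panel and its foot press on the bar, then let go; do not shove the bar out of place, and leave the other things alone.

Things in the scene. Friction and masses are not known exactly. Their poses are not given: they have to be found in the camera images.
- frame_center (a point): Centre of the loose picture frame: a flat black-edged board with a framed print, 160 mm wide, 200 mm high, 14 mm thick, 0.23 to 0.46 kg, safe to pinch across its thickness at the middle of the top edge. Its own axes: x out of the picture face, y along the width, z up the height from foot to top. It starts on the copy stand, leaning back 28 degrees from vertical (top towards the robot, picture facing away from the robot and up)
- frame_foot (a point): Middle of the frame's lower front edge: 7 mm in front (+x) of the frame's mid-plane and 100 mm below its centre; same axes as the frame
- stand: Fixed copy stand: an aluminium plate 130 mm wide and 120 mm long up the slope, sloping 28 degrees back from vertical, with a 12 mm high lip in front of the picture's foot. The picture's upper 80 mm stands free above the plate. Origin on the desk under the stand, x level, the way the picture faces; the picture's foot lies 36 mm ahead of the origin in x and 23 mm above the desk
- panel: Fixed low back panel of dark wood, upright, 220 mm wide, 105 mm high, 14 mm thick, lower than the picture is high, so that a leaning picture rests on its upper front edge and its top 70 mm or so stands free above. Origin at the foot of its front face, middle of the width; x out of the front face (away from the robot), y along the width, z up
- bar: Loose heavy steel bar lying on the desk in front of the panel and parallel to it, 190 mm long (y), 40 mm wide, 24 mm high, 1.4 kg; slides if pushed with more than about 8 N. Origin at the bottom of its face that looks to the panel, mid-length; x away from the panel. That face lies 50 to 70 mm from the panel's front face, so that the picture, its foot at the bar and its back on the panel, leans 19 to 29 degrees from vertical
- car: Bystander: model car 130 mm long, 55 mm wide, 51 mm high; origin at its underside
- mug: Bystander: white mug 80 mm across, 90 mm high; origin at its underside
- tape: Bystander: tape dispenser 150 mm long, 55 mm wide, 75 mm high; origin at its underside
Things that resemble listed ones, but are neither listed nor needed, are in the scene too. Of the things like the panel, leave any that is purple; of the rest the larger one is meant.

How it is judged:
By the outcome, as a careful person would: the job done as asked, in the order asked, and still so for the second after the job is handed in, with the robot touching nothing.
It also fails if it takes over 58 s, if anything falls off the work surface, if the arm or the gripper's body presses on something with over 40 N, if the wrist force passes 120 N, or if a joint passes its speed limit or range.

## Working session

There is one attempt and no reset: what is moved stays moved. The work goes in short steps, Python scripts to look and compute and a tool call to move; the robot and the scene stay as the last step left them, time stands still between calls to the robot, and variables do not carry over. Pictures are saved under pics/ and viewed, at most 10 in all, crops included, and the job is handed in when it is done.

Besides the shell and the picture viewer there is one more tool, called after "Call:" as a command line: name --argument value ..., lists and objects as JSON in quotes. play_rows: Moves the arm, as the interface text tells. Scaled input: -1 to 1 covers 30 mm each way for a shift and 0.15 rad each way for a turn. Its arguments: {"type":"object","properties":{"commands":{"type":"string"},"grip":{"type":"number"}},"required":["commands"]}

```bash
mkdir -p pics; ls
cat > h.py <<'E'
import numpy as np, cv2
from station import r, cams
def cloud(name):
    i=cams.camera_info(name); im,d=cams.capture(name)
    K,R,t=np.array(i["mtx"]),np.array(i["R"]),np.array(i["t"])
    v,u=np.mgrid[:d.shape[0],:d.shape[1]]
    c=np.stack([(u-K[0,2])/K[0,0]*d,(v-K[1,2])/K[1,1]*d,d],-1)
    X=(c-t)@R
    X[d==0]=np.nan
    return im,X
E
python3 - <<'E'
from h import *
for n in("scene","top"):
    im,X=cloud(n); cv2.imwrite(f"pics/{n}0.png",im); np.savez(f"{n}0.npz",im=im,X=X)
    i=cams.camera_info(n); print(n,np.round(-np.array(i["R"]).T@i["t"],3),np.isnan(X[...,0]).mean())
s=r.sense(); print(s)
E
```

```text
pics
scene [1.214 0.34  1.172] 0.00408935546875
top [0.331 0.193 1.587] 0.0036722819010416665
{'time_s': 0.1, 'joints': array([ 8.60926552e+01,  2.20861841e+01,  3.88075970e-01, -2.60489250e-02,
       -6.84103629e+01, -1.48186919e+01]), 'joint_velocities': array([-0.00275252,  0.01356113,  0.1174006 ,  0.12608871, -0.01082164,
       -0.02911896]), 'effort': array([ 5.96969076e-04, -3.91688061e+01,  1.87934875e+01,  4.23194200e+00,
        1.34372280e-02, -7.46638830e-05]), 'tcp_pos': array([0.20043794, 0.59142536, 0.22157209]), 'ee_rot': array([[ 9.47010658e-01, -3.21201666e-01, -5.50765298e-04],
       [-3.21202129e-01, -9.47008835e-01, -1.85993218e-03],
       [ 7.58337103e-05,  1.93828258e-03, -9.99998119e-01]]), 'wrist_force': array([ 0.68386122, -0.33904443, -0.32006497]), 'moment': array([ 0.00569133,  0.01300797, -0.01376578]), 'gripper_force': 0.0, 'gripper_width': 1.0013868796269583}
```

View pics/scene0.png

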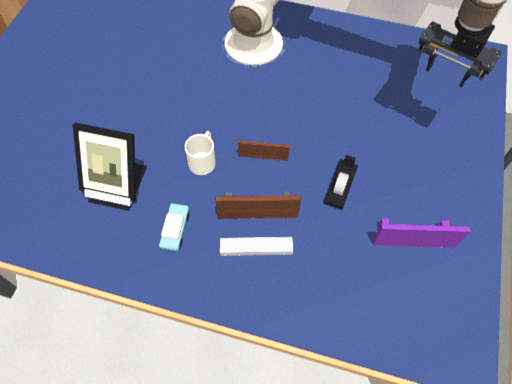

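View pics/top0.png

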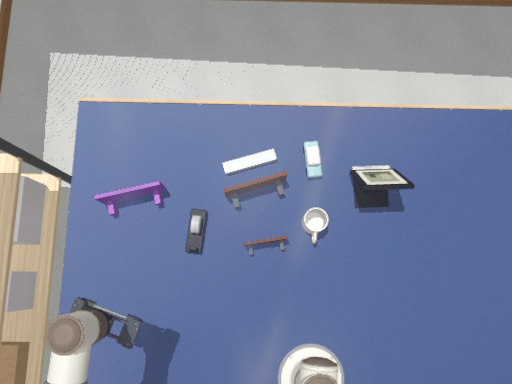

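The scene view shows three things like the panel: purple at (420,235), large brown at (258,206) and small brown at (263,150). The large brown one fits: it isn't purple, it's the larger of the other two, and the bar at (256,246) lies in front of it. The picture is at (106,162). Next I'll confirm in a crop and measure.

Run:
```python
from h import *
S=np.load("scene0.npz");T=np.load("top0.npz")
a=cv2.resize(S["im"][125:270,60:310],None,fx=3,fy=3,interpolation=cv2.INTER_CUBIC)
cv2.imwrite("pics/crop1.png",a[:600,:800])
def rect(P,n):
    c,(w,h),ang=cv2.minAreaRect(P[:,:2].astype(np.float32)*1000); b=cv2.boxPoints((c,(w,h),ang))
    print(n,len(P),"c",np.round(c,1),"size",round(w,1),round(h,1),"ang",round(ang,2),"z med",np.round(np.median(P[:,2])*1000,1),"box",np.round(b).tolist())
for nm,D,boxes in(("top",T,dict(bar=(215,145,285,178,.017,.035),panel=(215,168,295,200,.095,.12),car=(298,135,328,182,.02,.07),mug=(298,203,335,245,.08,.1),tape=(180,200,215,255,.02,.1),frame=(345,160,420,192,.02,.3))),
  ("scene",S,dict(bar=(210,232,300,262,.017,.035),panel=(210,185,305,225,.095,.12),frame=(60,115,150,215,.02,.3)))):
    X=D["X"]; hsv=cv2.cvtColor(D["im"],cv2.COLOR_BGR2HSV)
    blue=(hsv[...,0]>105)&(hsv[...,0]<130)&(hsv[...,1]>120)
    for n,(u0,v0,u1,v1,z0,z1) in boxes.items():
        P=X[v0:v1,u0:u1].reshape(-1,3); m=(P[:,2]>z0)&(P[:,2]<z1)&~blue[v0:v1,u0:u1].ravel()
        P=P[m]; rect(P,nm+" "+n)
        if n=="frame":
            # plane of the face, robust
            rng=np.random.default_rng(0);best=None
            for _ in range(300):
                q=P[rng.choice(len(P),3,False)];nn=np.cross(q[1]-q[0],q[2]-q[0]);nn/=np.linalg.norm(nn)+1e-12
                k=abs((P-q[0])@nn)<.003
                if best is None or k.sum()>best.sum():best=k
            Q=P[best];c=Q.mean(0);nn=np.linalg.svd(Q-c,full_matrices=False)[2][2];nn*=np.sign(nn[2])
            y=np.cross([0,0,1],nn);y/=np.linalg.norm(y);z=np.cross(nn,y)
            L=np.c_[(Q-c)@y,(Q-c)@z]; lo,hi=np.percentile(L,.5,0),np.percentile(L,99.5,0)
            ce=c+y*(lo+hi)[0]/2+z*(lo+hi)[1]/2
            print(" n",nn.round(4),"tilt",np.degrees(np.arcsin(nn[2])),"yaw",np.degrees(np.arctan2(nn[1],nn[0])),len(Q),"size",(hi-lo).round(4),"facecentre",ce.round(4),"top",(ce+z*.1-.007*nn).round(4),"centre",(ce-.007*nn).round(4))
            print(" zrange",np.percentile(Q[:,2],[0.5,99.5]))
```

```text
top bar 598 c [730.  218.8] size 42.9 189.1 ang 16.51 z med 23.9 box [[683.0, 303.0], [736.0, 122.0], [777.0, 134.0], [724.0, 316.0]]
top panel 307 c [638.6 196.6] size 16.3 219.0 ang 17.27 z med 104.3 box [[598.0, 299.0], [663.0, 90.0], [679.0, 95.0], [614.0, 304.0]]
top car 538 c [740.9  -5.4] size 131.2 55.4 ang 6.91 z med 37.1 box [[672.0, 14.0], [679.0, -41.0], [809.0, -25.0], [803.0, 30.0]]
top mug 112 c [516.2  -4.9] size 77.1 82.7 ang 45.27 z med 88.9 box [[460.0, -3.0], [519.0, -61.0], [573.0, -7.0], [514.0, 52.0]]
top tape 648 c [479.9 396.9] size 55.5 149.7 ang 84.04 z med 27.3 box [[403.0, 377.0], [551.0, 362.0], [557.0, 417.0], [408.0, 432.0]]
top frame 1212 c [ 661.2 -217.4] size 118.2 161.8 ang 2.92 z med 131.1 box [[598.0, -140.0], [606.0, -301.0], [724.0, -295.0], [716.0, -134.0]]
 n [0.879  0.0461 0.4746] tilt 28.33283488632254 yaw 3.003412104758166 874 size [0.1597 0.2028] facecentre [ 0.6606 -0.2176  0.1174] top [ 0.6071 -0.2204  0.2021] centre [ 0.6545 -0.2179  0.114 ]
 zrange [0.02796086 0.20583927]
scene bar 1067 c [731.  218.7] size 42.8 189.2 ang 16.86 z med 23.2 box [[683.0, 303.0], [738.0, 122.0], [779.0, 134.0], [724.0, 315.0]]
scene panel 529 c [639.5 196.8] size 17.8 215.9 ang 16.99 z med 103.5 box [[599.0, 297.0], [663.0, 91.0], [680.0, 96.0], [616.0, 303.0]]
scene frame 4209 c [ 662.1 -218.2] size 121.4 163.5 ang 3.29 z med 118.8 box [[597.0, -140.0], [606.0, -303.0], [727.0, -296.0], [718.0, -133.0]]
 n [0.8799 0.0414 0.4734] tilt 28.25777798610561 yaw 2.6932369126811198 3113 size [0.159  0.1946] facecentre [ 0.6604 -0.2184  0.117 ] top [ 0.6069 -0.2209  0.2018] centre [ 0.6542 -0.2187  0.1137]
 zrange [0.03121062 0.20266961]
```

View pics/crop1.png

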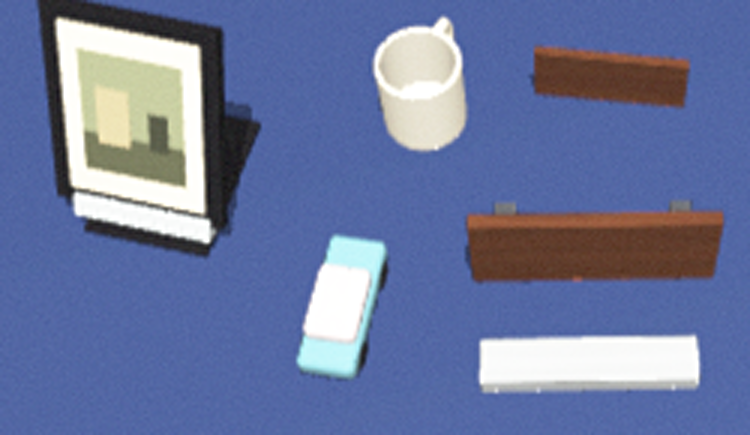

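The crop confirms it. The large brown panel at crop (595,245) has the bar in front at (590,362), and the smaller brown one at (610,75) is the decoy. Sizes and heights match the spec: panel 219 mm wide and 104 mm high, bar 189 by 42 mm and 24 mm high, gap about 67 mm. Next I'll plan the move to the pre-grasp.

```bash
cat >> h.py <<'E'
from scipy.spatial.transform import Rotation as Ro
def axes(yaw,lean):
    a,l=np.radians([yaw,lean]); e=np.array([np.cos(a),np.sin(a),0]); k=np.array([0,0,1.])
    n=np.cos(l)*e+np.sin(l)*k; z=-np.sin(l)*e+np.cos(l)*k; y=np.cross(z,n)
    return n,y,z,np.c_[-y,-n,-z]
PO=np.array([.6457,.1988,0]);PY=17.0
def panelpose(foot,h,lean,depth=.034):
    "TCP when front foot edge at foot (m from panel), back lower corner at height h"
    n,y,z,R=axes(PY,lean); e=axes(PY,0)[0]; l=np.radians(lean)
    back=PO+e*(foot-.014*np.cos(l))+np.array([0,0,h])
    return back+.007*n+(.2-depth)*z,R
def plan(p,R,p0=None,R0=None):
    s=r.sense(); p0=s["tcp_pos"] if p0 is None else p0; R0=s["ee_rot"] if R0 is None else R0
    d=(np.array(p)-p0)/.03; w=Ro.from_matrix(R@R0.T).as_rotvec()/.15
    N=int(np.ceil(max(abs(np.r_[d,w]))/.9)); print("total",d.round(2),w.round(2),"N",N,"row",np.r_[d/N,w/N].round(3))
TOP=np.array([.607,-.2207,.202])
E
python3 - <<'E'
from h import *
n,y,z,R=axes(2.85,28)
s=r.sense();p0=s["tcp_pos"]+[0,0,.06]
print((TOP+.06*z).round(4)); plan(TOP+.06*z,R,p0)
E
```

```text
[ 0.5789 -0.2221  0.255 ]
total [ 12.61 -27.12  -0.89] [ 2.09 -2.77 -7.79] N 31 row [ 0.407 -0.875 -0.029  0.067 -0.089 -0.251]
```

Call:
play_rows --commands "0 0 0.7 0 0 0; 0 0 0.7 0 0 0; 0 0 0.6 0 0 0; 0.407 -0.875 -0.029 0.067 -0.089 -0.251; 0.407 -0.875 -0.029 0.067 -0.089 -0.251; 0.407 -0.875 -0.029 0.067 -0.089 -0.251; 0.407 -0.875 -0.029 0.067 -0.089 -0.251; 0.407 -0.875 -0.029 0.067 -0.089 -0.251; 0.407 -0.875 -0.029 0.067 -0.089 -0.251; 0.407 -0.875 -0.029 0.067 -0.089 -0.251; 0.407 -0.875 -0.029 0.067 -0.089 -0.251; 0.407 -0.875 -0.029 0.067 -0.089 -0.251; 0.407 -0.875 -0.029 0.067 -0.089 -0.251; 0.407 -0.875 -0.029 0.067 -0.089 -0.251; 0.407 -0.875 -0.029 0.067 -0.089 -0.251; 0.407 -0.875 -0.029 0.067 -0.089 -0.251; 0.407 -0.875 -0.029 0.067 -0.089 -0.251; 0.407 -0.875 -0.029 0.067 -0.089 -0.251; 0.407 -0.875 -0.029 0.067 -0.089 -0.251; 0.407 -0.875 -0.029 0.067 -0.089 -0.251" --grip 87

```text
time_s: 2.1
tcp_pos: [0.4081, 0.1443, 0.2675]
ee_rot: [[0.553, -0.791, 0.262], [-0.83, -0.551, 0.087], [0.075, -0.265, -0.961]]
wrist_force: [0.6, 0.6, -0.4]
gripper_width: 1.0
gripper_force: 0.0
```

Call:
play_rows --commands "0.407 -0.875 -0.029 0.067 -0.089 -0.251; 0.407 -0.875 -0.029 0.067 -0.089 -0.251; 0.407 -0.875 -0.029 0.067 -0.089 -0.251; 0.407 -0.875 -0.029 0.067 -0.089 -0.251; 0.407 -0.875 -0.029 0.067 -0.089 -0.251; 0.407 -0.875 -0.029 0.067 -0.089 -0.251; 0.407 -0.875 -0.029 0.067 -0.089 -0.251; 0.407 -0.875 -0.029 0.067 -0.089 -0.251; 0.407 -0.875 -0.029 0.067 -0.089 -0.251; 0.407 -0.875 -0.029 0.067 -0.089 -0.251; 0.407 -0.875 -0.029 0.067 -0.089 -0.251; 0.407 -0.875 -0.029 0.067 -0.089 -0.251; 0.407 -0.875 -0.029 0.067 -0.089 -0.251; 0.407 -0.875 -0.029 0.067 -0.089 -0.251; 0 0 0 0 0 0; 0 0 0 0 0 0; 0 0 0 0 0 0"

```text
time_s: 3.8
tcp_pos: [0.5786, -0.2212, 0.2553]
ee_rot: [[0.052, -0.882, 0.468], [-0.999, -0.047, 0.024], [0.001, -0.468, -0.883]]
wrist_force: [-1.0, -0.2, 1.1]
gripper_width: 0.998
gripper_force: 0.0
```

Run:
```python
from h import *
n,y,z,R=axes(2.85,28)
s=r.sense();print(s["time_s"],s["tcp_pos"],s["joints"].round(1),s["wrist_force"],s["moment"]); plan(TOP+.06*z,R); plan(TOP-.034*z,R)
im,X=cloud("wrist"); cv2.imwrite("pics/w1.png",im)
np.savez("w1.npz",im=im,X=X)
```

```text
3.8 [ 0.57858941 -0.22123394  0.25528226] [ -9.    9.1 -14.7  -8.8 -39.1  17.4] [-0.95180143 -0.19115543  1.12057477] [ 0.05526103  0.94308537 -0.04456943]
total [ 0.01 -0.03 -0.01] [ 0.01 -0.01 -0.02] N 1 row [ 0.009 -0.029 -0.01   0.007 -0.007 -0.017]
total [ 1.48  0.04 -2.78] [ 0.01 -0.01 -0.02] N 4 row [ 0.37   0.011 -0.694  0.002 -0.002 -0.004]
```

View pics/w1.png

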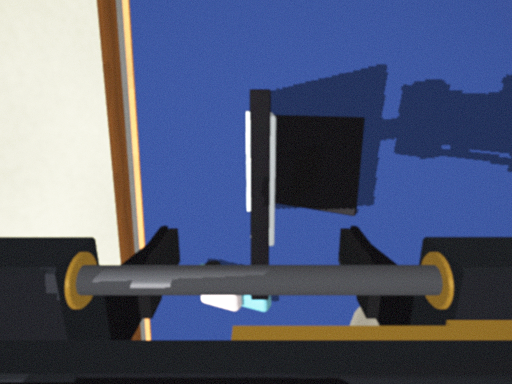

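The wrist view shows the frame's top edge at columns 250–271, centred between the fingers (175–342) and parallel to them. I'll descend and close.

Call:
play_rows --commands "0.21 0.005 -0.4 0 0 0; 0.21 0.005 -0.4 0 0 0; 0.21 0.005 -0.4 0 0 0; 0.21 0.005 -0.4 0 0 0; 0.21 0.005 -0.4 0 0 0; 0.21 0.005 -0.4 0 0 0; 0.22 0.005 -0.38 0 0 0; 0 0 0 0 0 0; 0 0 0 0 0 0; 0 0 0 0 0 0"

```text
time_s: 4.85
tcp_pos: [0.6238, -0.2209, 0.1729]
ee_rot: [[0.052, -0.881, 0.47], [-0.999, -0.046, 0.023], [0.002, -0.47, -0.883]]
wrist_force: [-0.2, -0.4, 0.1]
gripper_width: 0.999
gripper_force: 0.0
```

Call:
play_rows --commands "0 0 0 0 0 0; 0 0 0 0 0 0; 0 0 0 0 0 0; 0 0 0 0 0 0; 0 0 0 0 0 0; 0 0 0 0 0 0; 0 0 0 0 0 0; 0 0 0 0 0 0; 0 0 0 0 0 0; 0 0 0 0 0 0" --grip 5

```text
time_s: 5.85
tcp_pos: [0.6234, -0.2208, 0.1721]
ee_rot: [[0.052, -0.882, 0.468], [-0.999, -0.046, 0.023], [0.001, -0.469, -0.883]]
wrist_force: [-1.8, -1.5, 0.4]
gripper_width: 0.169
gripper_force: 0.6
```

Call:
play_rows --commands "0 0 0 0 0 0; 0 0 0 0 0 0; 0 0 0 0 0 0; 0 0 0 0 0 0" --grip 0

```text
time_s: 6.25
tcp_pos: [0.6231, -0.2208, 0.1719]
ee_rot: [[0.051, -0.882, 0.468], [-0.999, -0.046, 0.023], [0.001, -0.468, -0.883]]
wrist_force: [-2.4, -0.7, -0.5]
gripper_width: 0.161
gripper_force: 30.0
```

Call:
play_rows --commands "-0.08 -0.004 0.18 0 0 0; -0.08 -0.004 0.18 0 0 0; -0.08 -0.004 0.18 0 0 0; -0.08 -0.004 0.18 0 0 0; -0.08 -0.004 0.18 0 0 0; 0 0 0.4 0 0 0; 0 0 0.6 0 0 0; 0 0 0.7 0 0 0; 0 0 0.7 0 0 0; 0 0 0.7 0 0 0; 0 0 0.5 0 0 0; 0 0 0 0 0 0; 0 0 0 0 0 0; 0 0 0 0 0 0"

```text
time_s: 7.65
tcp_pos: [0.6106, -0.2211, 0.3054]
ee_rot: [[0.051, -0.883, 0.466], [-0.999, -0.045, 0.024], [-0.0, -0.467, -0.885]]
wrist_force: [0.0, 0.2, -5.2]
gripper_width: 0.161
gripper_force: 30.0
```

Run:
```python
from h import *
s=r.sense();print(s["tcp_pos"],s["wrist_force"],s["moment"],s["gripper_force"])
for n in("scene",):
    im,X=cloud(n); np.savez("scene1.npz",im=im,X=X)
    hsv=cv2.cvtColor(im,cv2.COLOR_BGR2HSV)
    R=s["ee_rot"]; y,nn,z=-R[:,0],-R[:,1],-R[:,2]
    L=(X-s["tcp_pos"])@np.c_[nn,y,z]
    m=(abs(L[...,0])<.03)&(abs(L[...,1])<.1)&(L[...,2]<-.0)&(L[...,2]>-.2)&(X[...,2]>.1)
    Q=X[m];l=L[m]; print(m.sum())
    A=np.c_[l[:,1:],np.ones(len(l))];c=np.linalg.lstsq(A,l[:,0],rcond=None)[0]
    for _ in range(5):
        k=abs(A@c-l[:,0])<.004; c=np.linalg.lstsq(A[k],l[k,0],rcond=None)[0]
    print("face plane in tool n: slopes y,z,off",c.round(4),k.sum(),"y range",np.percentile(l[k,1],[.5,99.5]),"z range",np.percentile(l[k,2],[.5,99.5]))
    # roll of picture in its plane: corners
    b=cv2.minAreaRect((l[k][:,1:]*1000).astype(np.float32)); print(b)
cv2.imwrite("pics/s1.png",im)
p,Rg=panelpose(.058,.06,20); plan(p,Rg); print(p)
```

```text
[ 0.6106152  -0.22109282  0.30544439] [ 0.02392575  0.24680822 -5.1502976 ] [ 0.04441442  1.79025559 -0.03626777] 30.009247998241335
3951
face plane in tool n: slopes y,z,off [0.0022 0.0067 0.0078] 3718 y range [-0.07914841  0.08041308] z range [-0.16793256 -0.00099998]
((-0.1248931884765625, -85.30276489257812), (162.81573486328125, 170.1707000732422), 0.1562785655260086)
total [ 1.   13.95 -2.9 ] [-0.16  0.9   1.63] N 16 row [ 0.062  0.872 -0.181 -0.01   0.056  0.102]
[0.64058072 0.19723488 0.21838312]
```

View pics/s1.png

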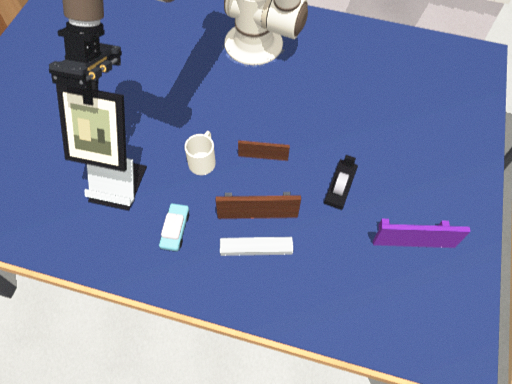

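The scene view shows the frame held clear of the stand, face outward, with the foot at about (95,160). The fit in the tool frame shows it straight in the grip, centred within 1 mm, with its foot 168 mm below the TCP. Nothing else has moved. I'll traverse at height.

Call:
play_rows --commands "0.062 0.872 -0.036 -0.01 0.056 0.102; 0.062 0.872 -0.036 -0.01 0.056 0.102; 0.062 0.872 -0.036 -0.01 0.056 0.102; 0.062 0.872 -0.036 -0.01 0.056 0.102; 0.062 0.872 -0.036 -0.01 0.056 0.102; 0.062 0.872 -0.036 -0.01 0.056 0.102; 0.062 0.872 -0.036 -0.01 0.056 0.102; 0.062 0.872 -0.036 -0.01 0.056 0.102; 0.062 0.872 -0.036 -0.01 0.056 0.102; 0.062 0.872 -0.036 -0.01 0.056 0.102; 0.062 0.872 -0.036 -0.01 0.056 0.102; 0.062 0.872 -0.036 -0.01 0.056 0.102; 0.062 0.872 -0.036 -0.01 0.056 0.102; 0.062 0.6 -0.036 -0.01 0.056 0.102; 0.062 0.6 -0.036 -0.01 0.056 0.102; 0.062 0.6 -0.036 -0.01 0.056 0.102; 0 0.4 0 0 0 0; 0 0.416 0 0 0 0; 0 0 0 0 0 0; 0 0 0 0 0 0"

```text
time_s: 9.7
tcp_pos: [0.641, 0.1971, 0.2898]
ee_rot: [[0.293, -0.897, 0.33], [-0.956, -0.275, 0.099], [0.002, -0.344, -0.939]]
wrist_force: [1.0, -0.6, -5.5]
gripper_width: 0.157
gripper_force: 30.0
```

Run:
```python
from h import *
s=r.sense();print(s["tcp_pos"],s["wrist_force"],s["moment"],s["gripper_force"])
for n in("top","scene"):
    im,X=cloud(n)
    R=s["ee_rot"]; y,nn,z=-R[:,0],-R[:,1],-R[:,2]
    L=(X-s["tcp_pos"])@np.c_[nn,y,z]
    m=(abs(L[...,0]-.007)<.006)&(abs(L[...,1])<.1)&(L[...,2]<-.0)&(L[...,2]>-.2)
    print(n,m.sum(),"y",np.percentile(L[m][:,1],[.5,99.5]),"z",np.percentile(L[m][:,2],[.5,99.5]),"n",np.median(L[m][:,0]))
    # bar top
    m=(X[...,2]>.017)&(X[...,2]<.03)&(np.hypot(X[...,0]-.73,X[...,1]-.219)<.11)&(im.min(-1)>120)
    b=cv2.minAreaRect((X[m][:,:2]*1000).astype(np.float32));print("bar",m.sum(),b)
cv2.imwrite("pics/s2.png",im)
p,Rg=panelpose(.058,.02,20,.032); plan(p,Rg); print(p)
```

```text
[0.64101335 0.19714799 0.28982456] [ 0.97552215 -0.55522541 -5.50697915] [-0.37872286  1.23544127 -0.09183652] 29.99215564574115
top 117 y [-0.08214802  0.07725634] z [-0.17278185 -0.00177829] n 0.007925556546503834
bar 148 ((738.654296875, 221.47833251953125), (38.48127746582031, 191.43496704101562), 23.06616973876953)
scene 3751 y [-0.08159951  0.07669551] z [-0.16632651 -0.00103075] n 0.007610238196226705
bar 1074 ((731.6072998046875, 218.74832153320312), (43.26239013671875, 189.566162109375), 16.358474731445312)
total [-0.04  0.01 -3.66] [0.   0.02 0.  ] N 5 row [-0.008  0.003 -0.731  0.001  0.004  0.001]
[0.63992657 0.19703488 0.1802625 ]
```

Call:
play_rows --commands "0 0 -0.5 0 0 0; 0 0 -0.6 0 0 0; 0 0 -0.6 0 0 0; 0 0 -0.6 0 0 0; 0 0 -0.5 0 0 0; 0 0 -0.4 0 0 0; 0 0 -0.3 0 0 0; 0 0 -0.15 0 0 0; 0 0 0 0 0 0; 0 0 0 0 0 0; 0 0 0 0 0 0"

```text
time_s: 10.9
tcp_pos: [0.6418, 0.1975, 0.1814]
ee_rot: [[0.293, -0.897, 0.332], [-0.956, -0.275, 0.1], [0.001, -0.347, -0.938]]
wrist_force: [-0.5, 0.2, -4.6]
gripper_width: 0.16
gripper_force: 30.0
```

Run:
```python
from h import *
s=r.sense();print(s["tcp_pos"],s["wrist_force"],s["moment"],s["gripper_force"])
im,X=cloud("scene"); np.savez("s3.npz",im=im,X=X)
cv2.imwrite("pics/s3.png",cv2.resize(im[130:280,180:330],None,fx=4,fy=4,interpolation=cv2.INTER_CUBIC))
p,Rg=panelpose(.058,.0,20,.032); plan(p,Rg)
```

```text
[0.64179523 0.19750076 0.18144052] [-0.51653223  0.19391047 -4.63691264] [-0.27620012  1.19760469  0.03417786] 29.99165828106925
total [-0.06 -0.01 -0.7 ] [-0.    0.03 -0.  ] N 1 row [-0.059 -0.014 -0.702 -0.001  0.033 -0.002]
```

View pics/s3.png

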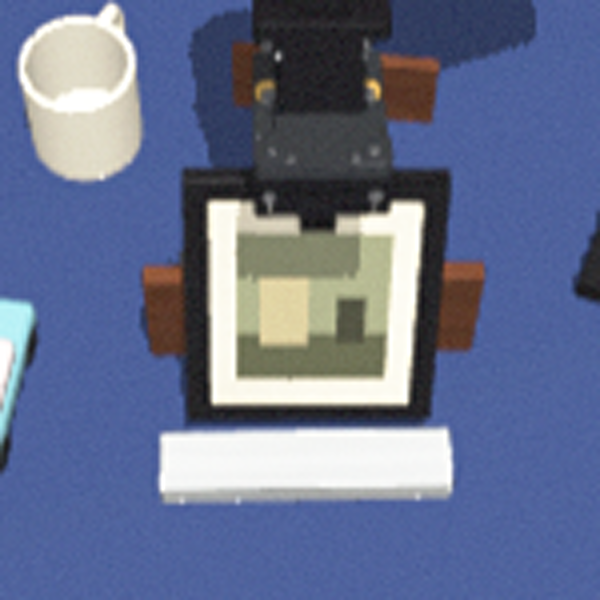

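In the crop the frame is square between the panel and the bar, with its foot at row 415 and the bar at rows 430–500. It is centred on the panel (columns 145–485). I'll lower it gently to the desk.

Call:
play_rows --commands "0 0 -0.2 0 0 0; 0 0 -0.2 0 0 0; 0 0 -0.1 0 0 0; 0 0 -0.05 0 0 0; 0 0 0 0 0 0; 0 0 0 0 0 0"

```text
time_s: 11.55
tcp_pos: [0.6414, 0.1973, 0.164]
ee_rot: [[0.293, -0.897, 0.331], [-0.956, -0.275, 0.1], [0.002, -0.345, -0.939]]
wrist_force: [0.6, 0.1, -4.4]
gripper_width: 0.158
gripper_force: 30.0
```

Call:
play_rows --commands "0 0 -0.05 0 0 0; 0 0 -0.05 0 0 0; 0 0 0 0 0 0; 0 0 0 0 0 0"

```text
time_s: 11.95
tcp_pos: [0.6415, 0.1972, 0.1614]
ee_rot: [[0.293, -0.897, 0.331], [-0.956, -0.275, 0.1], [0.001, -0.346, -0.938]]
wrist_force: [-0.9, -1.4, -3.0]
gripper_width: 0.159
gripper_force: 30.0
```

Call:
play_rows --commands "0 0 -0.04 0 0 0; 0 0 0 0 0 0; 0 0 0 0 0 0"

```text
time_s: 12.25
tcp_pos: [0.6418, 0.1971, 0.161]
ee_rot: [[0.293, -0.897, 0.332], [-0.956, -0.275, 0.1], [0.002, -0.347, -0.938]]
wrist_force: [-1.9, -4.2, 4.5]
gripper_width: 0.158
gripper_force: 30.0
```

Call:
play_rows --commands "0 0 -0.04 0 0 0; 0 0 0 0 0 0; 0 0 0 0 0 0"

```text
time_s: 12.55
tcp_pos: [0.6421, 0.1968, 0.1609]
ee_rot: [[0.293, -0.896, 0.333], [-0.956, -0.275, 0.1], [0.002, -0.348, -0.938]]
wrist_force: [-4.0, -5.1, 7.5]
gripper_width: 0.156
gripper_force: 30.0
```

Call:
play_rows --commands "0 0 0.06 0 0 0; 0 0 0 0 0 0; 0 0 0 0 0 0; 0 0 0 0 0 0"

```text
time_s: 12.95
tcp_pos: [0.6417, 0.1972, 0.161]
ee_rot: [[0.293, -0.897, 0.331], [-0.956, -0.275, 0.1], [0.002, -0.346, -0.938]]
wrist_force: [-2.6, -3.8, 5.7]
gripper_width: 0.157
gripper_force: 30.0
```

Run:
```python
from h import *
s=r.sense();print(s["tcp_pos"],s["wrist_force"],s["moment"])
p,Rg=panelpose(.062,.002,24,.032); plan(p,Rg); 
p2,R2=panelpose(.0669,.002,24,.032); plan(p2,R2,p,Rg)
p3,R3=panelpose(.0669,.001,27.4,.032); plan(p3,R3,p2,R2)
```

```text
[0.64167184 0.19715124 0.16102325] [-2.59627155 -3.75908151  5.70968945] [-0.99522612  0.96658208 -0.29756007]
total [-0.27 -0.07 -0.09] [ 0.14 -0.41 -0.  ] N 1 row [-0.271 -0.069 -0.09   0.139 -0.415 -0.002]
total [0.16 0.05 0.  ] [0. 0. 0.] N 1 row [0.156 0.048 0.    0.    0.    0.   ]
total [-0.28 -0.09 -0.16] [ 0.12 -0.38  0.  ] N 1 row [-0.281 -0.086 -0.165  0.116 -0.378  0.   ]
```

Call:
play_rows --commands "0 0 0.06 0 0 0; 0 0 0 0 0 0; 0 0 0 0 0 0; 0 0 0 0 0 0"

```text
time_s: 13.35
tcp_pos: [0.641, 0.1973, 0.1613]
ee_rot: [[0.293, -0.898, 0.329], [-0.956, -0.275, 0.099], [0.001, -0.344, -0.939]]
wrist_force: [0.0, -1.1, -2.8]
gripper_width: 0.157
gripper_force: 30.0
```

Call:
play_rows --commands "-0.06 -0.018 -0.02 0.035 -0.104 0; -0.06 -0.018 -0.026 0.035 -0.104 0; -0.06 -0.018 -0.03 0.035 -0.104 0; -0.06 -0.018 -0.033 0.035 -0.104 0; 0 0 0 0 0 0; 0 0 0 0 0 0; 0 0 0 0 0 0"

```text
time_s: 14.05
tcp_pos: [0.6339, 0.195, 0.1581]
ee_rot: [[0.293, -0.875, 0.387], [-0.956, -0.268, 0.118], [-0.0, -0.404, -0.915]]
wrist_force: [0.2, 0.6, -4.1]
gripper_width: 0.155
gripper_force: 30.0
```

Call:
play_rows --commands "0.032 0.01 0 0 0 0; 0.032 0.01 0 0 0 0; 0.032 0.01 0 0 0 0; 0 0 0 0 0 0; 0 0 0 0 0 0"

```text
time_s: 14.55
tcp_pos: [0.6369, 0.1959, 0.1588]
ee_rot: [[0.292, -0.874, 0.388], [-0.956, -0.267, 0.119], [-0.0, -0.406, -0.914]]
wrist_force: [-0.2, -0.3, -3.7]
gripper_width: 0.156
gripper_force: 30.0
```

Call:
play_rows --commands "0.032 0.01 0 0 0 0; 0 0 0 0 0 0; 0 0 0 0 0 0"

```text
time_s: 14.85
tcp_pos: [0.6378, 0.1961, 0.1587]
ee_rot: [[0.293, -0.874, 0.388], [-0.956, -0.267, 0.119], [-0.0, -0.406, -0.914]]
wrist_force: [0.0, 0.6, -4.7]
gripper_width: 0.154
gripper_force: 30.0
```

Call:
play_rows --commands "0.032 0.01 0 0 0 0; 0 0 0 0 0 0; 0 0 0 0 0 0"

```text
time_s: 15.15
tcp_pos: [0.6386, 0.1962, 0.1586]
ee_rot: [[0.292, -0.874, 0.387], [-0.956, -0.267, 0.118], [0.0, -0.405, -0.914]]
wrist_force: [-1.2, -1.5, -3.2]
gripper_width: 0.155
gripper_force: 30.0
```

Call:
play_rows --commands "0.02 0.006 0 0 0 0; 0 0 0 0 0 0; 0 0 0 0 0 0"

```text
time_s: 15.45
tcp_pos: [0.6392, 0.1964, 0.1586]
ee_rot: [[0.292, -0.874, 0.387], [-0.956, -0.267, 0.118], [0.0, -0.405, -0.914]]
wrist_force: [-2.1, -1.6, -2.2]
gripper_width: 0.158
gripper_force: 30.1
```

Foot contact with the bar is felt at about 2.5 N. Now I'll lean it back about the foot.

Call:
play_rows --commands "-0.035 -0.011 -0.018 0.0145 -0.047 0; -0.035 -0.011 -0.018 0.0145 -0.047 0; -0.035 -0.011 -0.019 0.0145 -0.047 0; -0.035 -0.011 -0.02 0.0145 -0.047 0; 0 0 0 0 0 0; 0 0 0 0 0 0"

```text
time_s: 16.05
tcp_pos: [0.6351, 0.1952, 0.1565]
ee_rot: [[0.293, -0.862, 0.414], [-0.956, -0.264, 0.127], [-0.0, -0.433, -0.902]]
wrist_force: [-3.5, -1.3, -3.5]
gripper_width: 0.16
gripper_force: 30.2
```

Call:
play_rows --commands "-0.035 -0.011 -0.02 0.0145 -0.047 0; -0.035 -0.011 -0.02 0.0145 -0.047 0; 0 0 0 0 0 0; 0 0 0 0 0 0"

```text
time_s: 16.45
tcp_pos: [0.6331, 0.1946, 0.1555]
ee_rot: [[0.293, -0.856, 0.426], [-0.956, -0.262, 0.131], [-0.0, -0.446, -0.895]]
wrist_force: [-2.6, -2.7, -2.3]
gripper_width: 0.162
gripper_force: 30.2
```

Call:
play_rows --commands "-0.035 -0.011 -0.03 0.0145 -0.047 0; 0 0 0 0 0 0; 0 0 0 0 0 0"

```text
time_s: 16.75
tcp_pos: [0.6323, 0.1943, 0.1549]
ee_rot: [[0.292, -0.853, 0.433], [-0.956, -0.261, 0.133], [-0.0, -0.453, -0.892]]
wrist_force: [-3.0, -3.7, -1.1]
gripper_width: 0.161
gripper_force: 30.2
```

Call:
play_rows --commands "-0.035 -0.011 -0.03 0.0145 -0.047 0; 0 0 0 0 0 0; 0 0 0 0 0 0"

```text
time_s: 17.05
tcp_pos: [0.6313, 0.1939, 0.1543]
ee_rot: [[0.292, -0.849, 0.44], [-0.956, -0.259, 0.135], [-0.0, -0.46, -0.888]]
wrist_force: [-4.3, -3.4, 0.9]
gripper_width: 0.155
gripper_force: 30.2
```

Run:
```python
from h import *
s=r.sense();print(s["wrist_force"],s["moment"])
p,Rg=panelpose(.0669,.0,27.4,.032); plan(p,Rg)
im,X=cloud("scene"); np.savez("s4.npz",im=im,X=X)
cv2.imwrite("pics/s4.png",cv2.resize(im[130:280,180:330],None,fx=4,fy=4,interpolation=cv2.INTER_CUBIC))
m=(X[...,2]>.017)&(X[...,2]<.03)&(np.hypot(X[...,0]-.73,X[...,1]-.219)<.11)&(im.min(-1)>120)
print("bar",m.sum(),cv2.minAreaRect((X[m][:,:2]*1000).astype(np.float32)))
```

```text
[-4.31456302 -3.36957553  0.86333665] [-1.33264354  2.50966699 -0.20175639]
total [-0.05  0.   -0.06] [-0. -0.  0.] N 1 row [-0.051  0.002 -0.064 -0.001 -0.003  0.001]
bar 1248 ((723.8665161132812, 216.36451721191406), (58.63642501831055, 188.96644592285156), 16.74019432067871)
```

Call:
play_rows --commands "-0.05 -0.015 -0.02 0.0145 -0.047 0; 0 0 0 0 0 0; 0 0 0 0 0 0"

```text
time_s: 17.4
tcp_pos: [0.6299, 0.1935, 0.1537]
ee_rot: [[0.292, -0.846, 0.446], [-0.956, -0.258, 0.137], [-0.0, -0.467, -0.884]]
wrist_force: [-3.9, -5.1, 0.5]
gripper_width: 0.158
gripper_force: 30.2
```

Call:
play_rows --commands "-0.04 -0.012 -0.015 0.008 -0.025 0; 0 0 0 0 0 0; 0 0 0 0 0 0"

```text
time_s: 17.7
tcp_pos: [0.6288, 0.1934, 0.1532]
ee_rot: [[0.293, -0.844, 0.449], [-0.956, -0.258, 0.138], [-0.001, -0.47, -0.883]]
wrist_force: [-2.9, -4.1, 1.0]
gripper_width: 0.159
gripper_force: 30.1
```

Run:
```python
from h import *
s=r.sense();e=axes(PY,0)[0];print(s["wrist_force"],s["moment"],s["wrist_force"]@e)
p,Rg=panelpose(.0669,.0,27.4,.032); plan(p,Rg)
```

```text
[-2.91688943 -4.14831607  0.96777936] [-1.26374503  2.17067269 -0.22592471] -4.00228547825995
total [ 0.03  0.02 -0.03] [-0.03  0.07 -0.  ] N 1 row [ 0.032  0.018 -0.027 -0.027  0.071 -0.001]
```

View pics/s4.png

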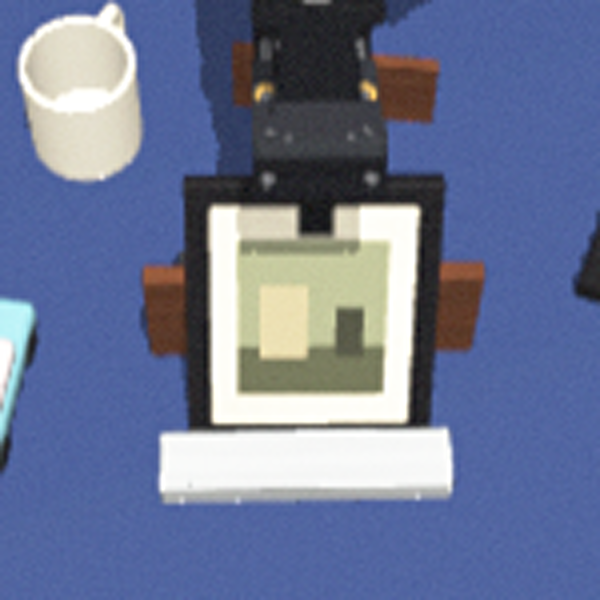

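The crop shows the foot at the bar face (row 428), with the bar still at rows 430–500, so it hasn't moved. I'll keep leaning until the panel pushes back.

Call:
play_rows --commands "-0.05 -0.015 -0.015 0.01 -0.034 0; 0 0 0 0 0 0; 0 0 0 0 0 0"

```text
time_s: 18.0
tcp_pos: [0.6277, 0.1936, 0.1529]
ee_rot: [[0.293, -0.841, 0.454], [-0.956, -0.257, 0.141], [-0.001, -0.476, -0.88]]
wrist_force: [-1.4, -1.1, -0.2]
gripper_width: 0.158
gripper_force: 30.1
```

Call:
play_rows --commands "-0.05 -0.015 -0.015 0.01 -0.034 0; 0 0 0 0 0 0; 0 0 0 0 0 0"

```text
time_s: 18.3
tcp_pos: [0.627, 0.1938, 0.1528]
ee_rot: [[0.294, -0.838, 0.46], [-0.956, -0.257, 0.143], [-0.002, -0.482, -0.876]]
wrist_force: [5.2, -0.2, -2.8]
gripper_width: 0.157
gripper_force: 30.0
```

Run:
```python
from h import *
s=r.sense();e=axes(PY,0)[0];print(s["wrist_force"],s["moment"],s["wrist_force"]@e)
p,Rg=panelpose(.0669,.0,27.4,.032); plan(p,Rg)
im,X=cloud("scene");R=s["ee_rot"]; y,nn,z=-R[:,0],-R[:,1],-R[:,2]
L=(X-s["tcp_pos"])@np.c_[nn,y,z]
m=(abs(L[...,0]-.007)<.012)&(abs(L[...,1])<.075)&(L[...,2]<-.02)&(L[...,2]>-.14)
Q=X[m]; c=np.median(Q,0); v=np.linalg.svd(Q-Q.mean(0),full_matrices=False)[2][2];v*=np.sign(v[0])
print("face lean",np.degrees(np.arcsin(v[2])),"yaw",np.degrees(np.arctan2(v[1],v[0])),m.sum(),"tool lean",np.degrees(np.arcsin(nn[2])))
# back plane clearance at panel top front edge
q=PO+[0,0,.105]; print("edge-behind-back-face mm",1000*((Q.mean(0)-q)@v-.014))
```

```text
[ 5.20108849 -0.17107232 -2.81663398] [-0.74514842  0.13715976 -0.34005676] 4.923808954048848
total [ 0.09  0.01 -0.02] [-0.06  0.15 -0.01] N 1 row [ 0.092  0.006 -0.015 -0.059  0.151 -0.01 ]
face lean 28.400961023426458 yaw 17.18156042091212 2267 tool lean 28.78927621769381
edge-behind-back-face mm -0.20039551070391917
```

Panel contact is clear: the force along its normal swung from −4 to +5 N and the moment dropped. The back face lies on the panel's edge within 0.2 mm. I'll slide down the slope slightly to feel the foot on the bar and desk at the same time.

Call:
play_rows --commands "0.018 0.006 -0.035 0 0 0; 0 0 0 0 0 0; 0 0 0 0 0 0"

```text
time_s: 18.65
tcp_pos: [0.6273, 0.1938, 0.1525]
ee_rot: [[0.294, -0.838, 0.46], [-0.956, -0.257, 0.143], [-0.002, -0.482, -0.876]]
wrist_force: [3.2, -0.9, 3.8]
gripper_width: 0.158
gripper_force: 30.0
```

Call:
play_rows --commands "0.018 0.006 -0.035 0 0 0; 0 0 0 0 0 0; 0 0 0 0 0 0"

```text
time_s: 18.95
tcp_pos: [0.6276, 0.1938, 0.1522]
ee_rot: [[0.294, -0.837, 0.461], [-0.956, -0.256, 0.143], [-0.002, -0.483, -0.876]]
wrist_force: [-1.1, -1.1, 8.8]
gripper_width: 0.163
gripper_force: 30.1
```

Run:
```python
from h import *
s=r.sense();e=axes(PY,0)[0];print(s["wrist_force"],s["moment"],s["wrist_force"]@e)
im,X=cloud("scene")
cv2.imwrite("pics/s5.png",cv2.resize(im[130:280,180:330],None,fx=4,fy=4,interpolation=cv2.INTER_CUBIC))
```

```text
[-1.13856057 -1.10831474  8.76737033] [-0.52574022  0.52216232 -0.15195155] -1.4128507567772197
```

View pics/s5.png

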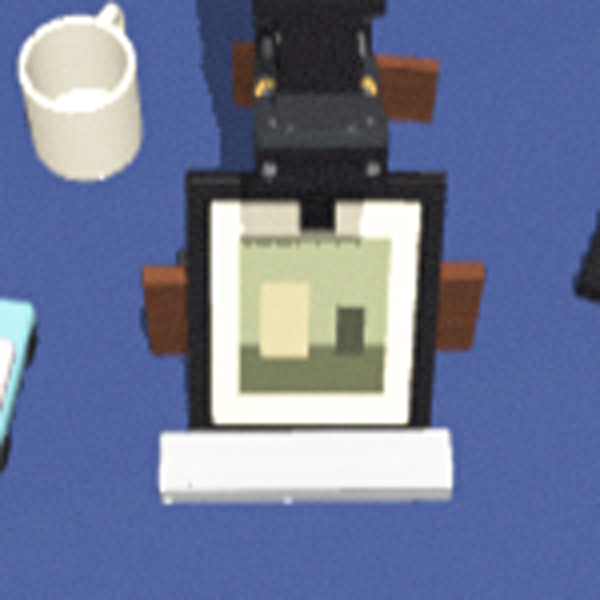

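The crop shows the frame leaning with its foot against the bar (row 428), centred, and the bar unmoved. Panel, bar and desk contacts have all been felt. I'll release and then retreat along the slope.

Call:
play_rows --commands "0 0 0 0 0 0; 0 0 0 0 0 0; 0 0 0 0 0 0; 0 0 0 0 0 0; 0 0 0 0 0 0; 0 0 0 0 0 0; 0 0 0 0 0 0; 0 0 0 0 0 0" --grip 55

```text
time_s: 19.8
tcp_pos: [0.6264, 0.1927, 0.1494]
ee_rot: [[0.293, -0.84, 0.457], [-0.956, -0.257, 0.14], [-0.0, -0.478, -0.878]]
wrist_force: [-0.2, -0.4, -0.4]
gripper_width: 0.627
gripper_force: 0.0
```

Call:
play_rows --commands "-0.06 -0.02 0.11 0 0 0; -0.12 -0.04 0.22 0 0 0; -0.18 -0.06 0.35 0 0 0; -0.24 -0.08 0.46 0 0 0; -0.24 -0.08 0.46 0 0 0; -0.24 -0.08 0.46 0 0 0; -0.24 -0.08 0.46 0 0 0; -0.24 -0.08 0.46 0 0 0; 0 0 0.5 0 0 0; 0 0 0.5 0 0 0; 0 0 0.5 0 0 0; 0 0 0 0 0 0; 0 0 0 0 0 0; 0 0 0 0 0 0; 0 0 0 0 0 0; 0 0 0 0 0 0"

```text
time_s: 21.4
tcp_pos: [0.5794, 0.1769, 0.283]
ee_rot: [[0.292, -0.84, 0.456], [-0.956, -0.257, 0.139], [0.0, -0.477, -0.879]]
wrist_force: [0.6, 0.7, 0.3]
gripper_width: 0.632
gripper_force: 0.0
```

Run:
```python
from h import *
s=r.sense();print(s["time_s"],s["tcp_pos"],s["wrist_force"])
im,X=cloud("scene")
cv2.imwrite("pics/s6.png",cv2.resize(im[100:280,150:330],None,fx=3.3,fy=3.3,interpolation=cv2.INTER_CUBIC))
z0=np.load("scene0.npz")["im"]; d=abs(im.astype(int)-z0).max(-1)
for n,(u0,v0,u1,v1) in dict(car=(158,200,192,252),tape=(322,152,360,212),bar=(215,238,298,260)).items(): print(n,"changed px",(d[v0:v1,u0:u1]>60).sum())
e=axes(PY,0)[0]; t=np.array([-e[1],e[0],0]); L=(X-PO)@np.c_[e,t,[0,0,1]]
m=(abs(L[...,1])<.065)&(L[...,2]>.04)&(L[...,2]<.17)&(L[...,0]>-.05)&(L[...,0]<.06)
Q=L[m]; v=np.linalg.svd(Q-Q.mean(0),full_matrices=False)[2][2]; v*=np.sign(v[0]); print(m.sum(),"lean",np.degrees(np.arcsin(v[2])),"yaw rel",np.degrees(np.arctan2(v[1],v[0])))
```

```text
21.4 [0.57942439 0.17688722 0.28299736] [0.55073724 0.69272212 0.34060195]
car changed px 0
tape changed px 0
bar changed px 2
2469 lean 28.349465214177563 yaw rel 0.09917776074725557
```

View pics/s6.png

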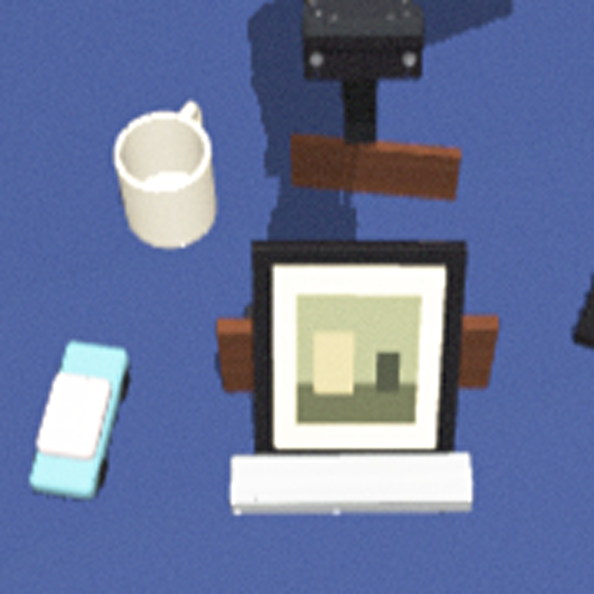

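The last view shows the picture centred on the panel, face out and upright, with its foot (row 452) at the unmoved bar. It leans 28.3 degrees with the gripper clear, and nothing else has shifted. I'm handing the job in.

```bash
python3 -c "
from station import r
print(r.finish_job())"
```

```text
the job is handed in; nothing more can be done
None
```

The picture now leans face-out and upright against the middle of the larger brown panel, its foot stopped by the unmoved bar; I released it after feeling both contacts and handed the job in at about 21 s.

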